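Unlock the reagent carousel, bring the dropper bottle to the pointer and hold it there

TASK

Unlock the reagent carousel by pressing its spring plunger beside the rotor right down to its stop, so that the catch keeps it down, then turn the rotor by its centre knob until the one bottle with a rubber dropper bulb stands at the front, in line with the pointer on the foot. Finish with the fingers still gripping the knob, holding the rotor still so that it cannot swing when I take the bottle. Every bottle stays upright in its cup and the other things on the desk stay where they are.

Things in the scene. Friction and masses are not known exactly. Their poses are not given: they have to be found in the camera images.
- carousel_base: fixed foot of the carousel: dark steel disc 216 mm across, 8 mm thick; origin at the middle of its underside, on the rotor's axis; its -x axis is the front, where a 40 mm wide tongue reaches out to 155 mm from the axis; on its -y side, 140 mm from the axis, stands the aluminium lock post (35 mm across, top 61 mm high) that carries the plunger
- pointer (a point): small aluminium triangular pointer on the tongue of the foot, 131 mm from the axis on the front (-x) side, 12 mm high
- plunger_top (a point): top centre of the black round plunger head (31 mm across, 11 mm thick) on the lock post, 87 mm high when up; presses straight down 12 mm to its stop, against a spring of 3 N at the top and 8 N at the stop and up to 3 N more from the catch on the way. At the stop the catch snaps over and keeps the head about 8.5 mm down when it is let go
- plunger (a joint): travel of the plunger, m: 0 up (rotor locked), 0.012 at the stop, about 0.0085 when kept down by its catch (rotor free)
- knob_grip (a point): middle of the black bar knob on top of the rotor's centre column, 147 mm high, on the rotor's axis: bar 50 mm long (along the point's x), 16 mm wide (along its y), 30 mm tall (132 to 162 mm high); grip it across its width from above; it turns with the rotor
- carousel: grey rotor, 214 mm across, deck 32 mm high, six cups (41 mm across, rims 53 mm high) 60 degrees apart, 70 mm from the axis; origin on the axis at desk height, x along the knob's bar, at the start along the foot's x. Locked by the plunger's finger in a rim notch; unlocked, it turns either way without end (0.03 N m) and stays where it is left
- front_place (a point): centre of the cup floor that stands at the pointer: on the foot's front (-x) side, 70 mm from the axis, 35 mm high; fixed to the foot
- dropper_bottle: the bottle to bring to the front: 30 ml amber glass bottle with a paper label, 33 mm across, the only one with a tall rubber dropper bulb (14 mm across, top 84 mm above its underside); origin at the centre of its underside, z up; loose, in one of the four cups 60 or 120 degrees to either side of the pointer
- cap_bottle0: 30 ml amber glass bottle with a paper label and a low flat black screw cap, 33 mm across, 65 mm tall; origin at the centre of its underside, z up; loose, standing in a cup of the rotor
- cap_bottle1: 30 ml amber glass bottle with a paper label and a low flat black screw cap, 33 mm across, 65 mm tall; origin at the centre of its underside, z up; loose, standing in a cup of the rotor
- cap_bottle2: 30 ml amber glass bottle with a paper label and a low flat black screw cap, 33 mm across, 65 mm tall; origin at the centre of its underside, z up; loose, standing in a cup of the rotor
- cap_bottle3: 30 ml amber glass bottle with a paper label and a low flat black screw cap, 33 mm across, 65 mm tall; origin at the centre of its underside, z up; loose, standing in a cup of the rotor
- spot_plate: bystander: white 12-well spot plate, 85 x 118 x 13 mm, lying to the right of the carousel; origin under its centre
- label_pad: bystander: paper label pad, 74 x 105 x 11 mm, to the front right; origin under its centre
- pen: bystander: ball pen, 150 mm long, 10 mm thick, lying to the front right; origin under its centre
- loupe: bystander: black loupe, 39 mm across, 26 mm tall, standing to the left; origin under its centre
- stamp: bystander: wooden hand stamp, 24 x 52 mm, 62 mm tall, standing at the back left; origin under its centre

How it is judged:
On the way, in this order (a step that is already met when the one before it is completed fails the run):
1. the plunger is pressed down to its stop (value of joint plunger above 0.011 m), for 0.1 s.
2. with the plunger kept down by its catch, the dropper bottle is brought to the pointer (value of joint plunger above 0.007 m and horizontal distance between dropper_bottle and front_place below 0.008 m), for 0.2 s.
At the end, for the whole second after the job is handed in: The plunger stays down on its catch (travel over 7 mm), the dropper bottle is within 8 mm of the front place, the rotor is still (under 0.05 rad/s), the fingers hold it by the knob with over 3 N (tool centre within 4 cm of the knob), and all bottles stand upright in their cups (all of step 2 and contact force between the fingers and carousel above 3 N and distance between the grasp point and knob_grip below 0.04 m and angular speed of carousel below 0.05 rad/s and angle between each of cap_bottle0, dropper_bottle, cap_bottle1, cap_bottle2, cap_bottle3's own z axis and vertical below 0.15 rad and height (world z) of cap_bottle0 between 0.03 and 0.042 m and height (world z) of dropper_bottle between 0.03 and 0.042 m and height (world z) of cap_bottle1 between 0.03 and 0.042 m and height (world z) of cap_bottle2 between 0.03 and 0.042 m and height (world z) of cap_bottle3 between 0.03 and 0.042 m); the arm keeps its last pose, push and grip.
It fails at once if a bottle is tipped or lifted out of its cup (angle between any of cap_bottle0, dropper_bottle, cap_bottle1, cap_bottle2, cap_bottle3's own z axis and vertical above 0.4 rad or height (world z) of any of cap_bottle0, dropper_bottle, cap_bottle1, cap_bottle2, cap_bottle3 above 0.055 m).
It fails at once if another thing on the desk is shifted by more than 3 cm (distance of any of spot_plate, label_pad, pen, loupe, stamp from where it was at the start of the episode above 0.03 m).
It also fails if it takes over 61 s, if anything falls off the work surface, if the arm or the gripper's body presses on something with over 40 N, if the wrist force passes 120 N, or if a joint passes its speed limit or range.

ROBOT

A 6-joint arm with a two-finger parallel gripper is mounted at the origin on a cart in front of the work surface, level with it; the furniture and walls round the work are solid. World frame = base frame: x ahead of the robot, y to its left, z up, the work surface at z = 0. Lengths are in m, angles in rad, forces in N, time in s.
With the tool pointing down it reaches from about 0.2 to 0.875 m from the base axis. Payload 3.4 kg.
Tool frame: the origin (TCP) lies between the finger pads, 19 mm behind the fingertips; this is the grasp point; z points along the fingers, y is the line along which they close (so a half turn about z gives the same grasp; the last joint's range is limited). The gripper opens to 94 mm and grips with 3 to 60 N. Pads are 16 mm wide; open, the fingers measure 119 mm over their backs; the gripper's body (75 mm by 177 mm) begins 78 mm behind the grasp point.
Start: joints at [-1.248, 0.276, 1.505, -0, 1.361, -0.121], TCP at [0.247, -0.519, 0.224] pointing down, gripper open.
Joint ranges: [-2.89, 2.89], [-0.75, 2.08], [0.22, 2.7], [-1.18, 4.32], [0.11, 2.71], [-2.7, 2.7]. Speed limits (rad/s): [2.57, 2.57, 3.14, 3.14, 3.14, 3.14].

INTERFACE

Orientations are given as a unit quaternion [w, x, y, z].
In Python, from station import r gives the robot as it stands.
- The arm moves only by the tool jog_arm, never from a script. Its arguments are lists of equal length, an entry for each row: "claw": the opening, from 0 (shut) to 1 (fully open); "dp": the shift along the tool's x, y, z each as a share of 0.5 m, from -1 to 1, a list of three; "roll": the turn about the tool's z as a share of 45 degrees, from -1 to 1. A call has 1 to 8 rows; each row is the pose to reach, as a shift and turn from the pose commanded when the call began, along the tool's axes at that moment; what a row does not reach only later rows make up. A row lasts 1/12 s, in which the tool goes at most 41.7 mm and 7.16 degrees, less where a joint would pass 70% of its speed; a pose out of reach is approached as far as the arm can. A call with a number of a shift or a turn outside -1 to 1 is refused whole. A call with a gripper value outside its range is refused whole. The fingers move at their own pace and stop on an object; the grip force is fixed at half the most. Time passes only in rows, so rows that repeat a pose let the fingers close. It gives the time, the measured TCP pose, the force, the opening and the grip force at its end, in the units of the state.
- r.state(): the state, without advancing time (a new reading comes with each control period).
- r.read_camera(name): name is "scene" or "top" or "wrist"; returns a dict with "image" (420x560x3 uint8, blue, green, red), "mtx" (3x3 intrinsics, pixels), "dist" ([k1, k2, p1, p2, k3] as OpenCV has them; the pictures are not rectified), "rvec" (rotation vector, rad) and "tvec" (3), from world to camera coordinates, as OpenCV has them; the wrist camera has in their place "T_tool_cam" (4x4, takes a point from camera to tool coordinates, whose origin is the TCP and whose axes are the flange's). Camera axes: x right, y down, z forward; pixel columns grow to the right and rows downward; lengths in m; the calibration is good to about 2 mm. A picture is of the moment at which its call begins: read the wrist's pose just before it. There is no depth.
- r.close_job(): hands the job in; it is judged then, once.
The state is a dict: "time_s": time; "joint_positions": joint angles; "joint_vel": joint speeds; "joint_torque": joint torques, N m; "position": TCP position; "ee_rot": TCP orientation; "contact_force": force on the tool from outside, world axes, zero at the start; "ft_torque": the same for the moment, N m; "width": finger opening in m; "gripper_force": force on a finger pad.
Only numpy, scipy, OpenCV 4.12 (cv2) and the standard library are available. Lean on these libraries where they do the work, as an engineer would, in place of code of your own. Each camera call takes 0.05 s, during which the arm holds its last target. There are 200 camera calls.

## Working session

There is one attempt and no reset: what is moved stays moved. The work goes in short steps, Python scripts to look and compute and a tool call to move; the robot and the scene stay as the last step left them, time stands still between calls to the robot, and variables do not carry over. Pictures are saved under pics/ and viewed, at most 10 in all, crops included, and the job is handed in when it is done.

Besides the shell and the picture viewer there is one more tool, called after ">>>" as a command line: name --pt "numbers of a row" for each row, then --argument value for the rest. jog_arm: Moves the arm, as the interface text tells. Shift numbers are shares of 0.5 m and turn numbers shares of 45 degrees, none past 1 either way. Its arguments: {"type":"object","properties":{"claw":{"type":"array","items":{"type":"number"}},"dp":{"type":"array","items":{"type":"array","items":{"type":"number"}}},"roll":{"type":"array","items":{"type":"number"}}},"required":["claw","dp","roll"]}

```bash
mkdir -p pics
python3 - <<'E'
from station import r
import cv2,pickle
s=r.state();print(s['time_s'],s['position'],s['ee_rot'],s['width'])
d={}
for n in("scene","top"):
    c=r.read_camera(n);d[n]=c;cv2.imwrite(f"pics/{n}0.png",c["image"])
pickle.dump(d,open("c0.pkl","wb"))
E
```

```text
0.0 [ 0.2467233  -0.51877731  0.22341623] [-9.03735615e-04  9.75476141e-01  2.20103323e-01 -9.49014131e-05] 0.09370967116332465
```

View pics/top0.png

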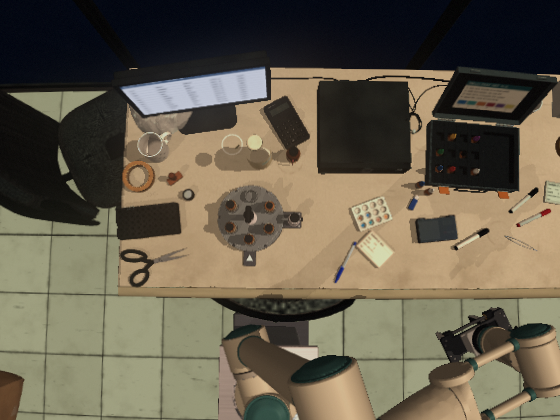

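View pics/scene0.png

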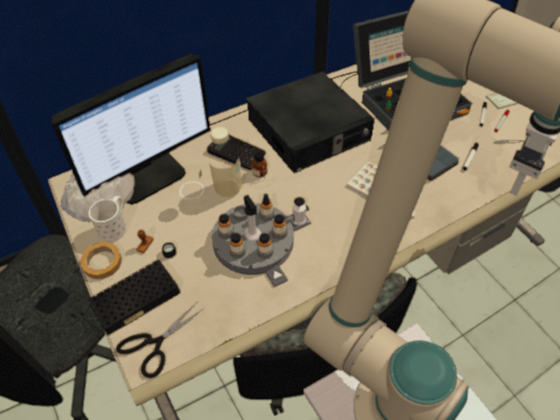

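The top view shows the carousel near (250,216), its pointer at (249,257) and the plunger at (293,218). In the scene view the carousel is near (253,235). I'll zoom both to find the bulb.

Run:
```python
import cv2,pickle,numpy as np
d=pickle.load(open("c0.pkl","rb"))
a=d["top"]["image"][175:275,200:310];b=d["scene"]["image"][185:290,205:320]
f=lambda i:cv2.resize(i,(400,370 if 0 else 400*i.shape[0]//i.shape[1]),interpolation=cv2.INTER_CUBIC)
a,b=f(a),f(b);h=max(a.shape[0],b.shape[0])
p=lambda i:np.pad(i,((0,h-i.shape[0]),(0,0),(0,0)))
o=np.hstack([p(a),p(b)]);o=np.clip(o*1.5,0,255).astype('uint8');cv2.imwrite("pics/z0.png",o)
for n in d:
    c=d[n];R=cv2.Rodrigues(c["rvec"])[0];print(n,-R.T@c["tvec"].ravel())
```

```text
scene [-0.18945588  0.40224069  1.10015032]
top [ 0.43881405 -0.02185488  1.38075174]
```

View pics/z0.png

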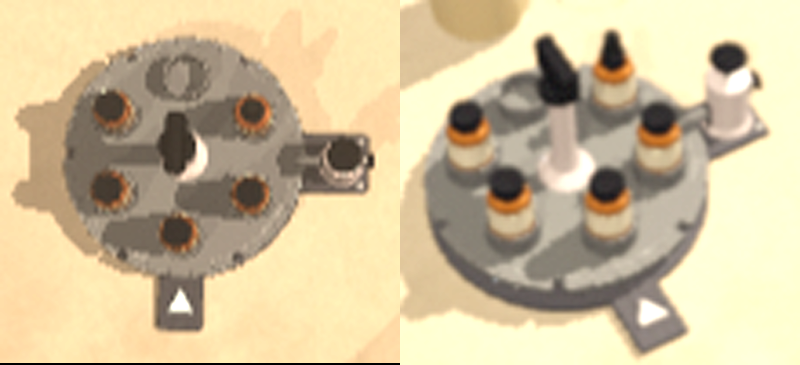

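The left zoom (top view) shows the empty cup at the back. The right zoom (scene view) shows the dropper bulb at (613,45), back right. It sits 120° from the pointer, on the plunger side, so it needs a −120° yaw, clockwise from above. Next I'll fit the foot pose from these clicked points.

```bash
cat > fit.py <<'E'
import cv2,pickle,numpy as np
from scipy.optimize import least_squares
d=pickle.load(open("c0.pkl","rb"))
cup=lambda a,z:[70*np.cos(np.radians(a))/1e3,70*np.sin(np.radians(a))/1e3,z]
P=dict(ptr=[-.131,0,.012],pl=[0,-.14,.087],f=cup(180,.1),fl=cup(120,.1),bl=cup(60,.1),fr=cup(240,.1),dr=cup(300,.119))
C=dict(top=dict(ptr=(180,301),pl=(342,158),f=(178,232),fl=(110,187),bl=(110,108),fr=(250,193),dr=(252,111)),
 scene=dict(ptr=(652,310),pl=(730,55),f=(608,183),fl=(511,184),bl=(468,114),fr=(660,116),dr=(612,40)))
def res(p):
    o=[]
    c,s=np.cos(p[2]),np.sin(p[2])
    for n,k in(("top",(0,200,175,400/110)),("scene",(400,205,185,400/115))):
        X=np.array([P[i] for i in C[n]]);W=X@np.array([[c,-s,0],[s,c,0],[0,0,1]]).T+[p[0],p[1],0]
        q=cv2.projectPoints(W,d[n]["rvec"],d[n]["tvec"],d[n]["mtx"],d[n]["dist"])[0][:,0]
        u=np.array([C[n][i] for i in C[n]],float);u=(u-[k[0],0]+.5)/k[3]-.5+[k[1],k[2]]
        o.append(q-u)
    return np.vstack(o).ravel()
f=least_squares(res,[.5,.1,0],loss='soft_l1')
x,y,t=f.x;print("axis",x,y,"yaw deg",np.degrees(t));print(res(f.x).reshape(-1,2).round(1).tolist())
print("plunger",x+.14*np.sin(t),y-.14*np.cos(t))
E
python3 fit.py
```

```text
axis 0.559647697831981 0.06186575224171765 yaw deg -1.1560863742710632
[[0.0, 0.8], [0.6, -0.9], [-0.5, -0.1], [-1.2, 0.2], [-0.3, -0.7], [-0.1, -0.3], [-0.1, -1.2], [0.4, 1.9], [0.4, 0.3], [0.4, 0.2], [-0.4, -0.4], [-0.1, 0.3], [0.3, 0.2], [0.8, -1.1]]
plunger 0.5568230375957882 -0.07810574948113336
```

>>> jog_arm --claw '[0, 0, 0, 0, 0, 0, 0, 0]' --pt "0.938 -0.53 0" --pt "0.938 -0.53 0" --pt "0.938 -0.53 0" --pt "0.938 -0.53 0" --pt "0.938 -0.53 0" --pt "0.938 -0.53 0" --pt "0.938 -0.53 0" --pt "0.938 -0.53 0" --roll '[-1, -1, -1, -1, -1, -1, -1, -1]'

```text
time_s: 0.77
position: [0.4391, -0.2446, 0.224]
ee_rot: [-0.0, 0.817, 0.577, -0.0]
contact_force: [-0.3, -1.1, 0.5]
width: 0.0438
gripper_force: 0.0
```

```bash
cat > go.py <<'E'
# usage: go.py x y z yawdeg -> dp and roll units
import sys,numpy as np
from station import r
from scipy.spatial.transform import Rotation as R
x,y,z,w=map(float,sys.argv[1:5]);s=r.state()
M=R.from_quat(s["ee_rot"],scalar_first=True).as_matrix()
yaw=np.degrees(np.arctan2(M[1,0],M[0,0]));D=np.array([x,y,z])-s["position"]
print("t",s["time_s"],"pos",s["position"].round(4),"yaw",yaw.round(2),"zax",M[:,2].round(3),"j1,j6",np.round(s["joint_positions"],2)[[0,5]])
print("dp",(M.T@D/.5).round(4),"dist",np.linalg.norm(D).round(4),"roll",round(-((w-yaw+180)%360-180)/45,3),"F",np.round(s["contact_force"],1),"w",s["width"])
E
python3 go.py .557 -.078 .2 90
```

```text
t 0.7667 pos [ 0.4391 -0.2446  0.224 ] yaw 70.49 zax [-0.  0. -1.] j1,j6 [-0.65 -0.31]
dp [0.3929 0.111  0.0481] dist 0.2055 roll -0.434 F [-0.3 -1.1  0.5] w 0.043810668562751745
```

>>> jog_arm --claw '[0, 0, 0, 0, 0, 0, 0, 0]' --pt "0.393 0.111 0" --pt "0.393 0.111 0" --pt "0.393 0.111 0" --pt "0.393 0.111 0" --pt "0.393 0.111 0" --pt "0.393 0.111 0" --pt "0.393 0.111 0" --pt "0.393 0.111 0" --roll '[-0.434, -0.434, -0.434, -0.434, -0.434, -0.434, -0.434, -0.434]'

```text
time_s: 1.43
position: [0.556, -0.0803, 0.2237]
ee_rot: [-0.0, 0.707, 0.707, -0.001]
contact_force: [-0.1, -1.0, 0.7]
width: 0.0003
gripper_force: 0.0
```

```bash
python3 go.py .557 -.078 .12 90
python3 - <<'E'
from station import r
import cv2,pickle
s=r.state();c=r.read_camera("wrist");pickle.dump((s,c),open("w1.pkl","wb"));cv2.imwrite("pics/w1.png",c["image"]);print(c["T_tool_cam"].round(3))
E
```

```text
t 1.4333 pos [ 0.556  -0.0803  0.2237] yaw 90.0 zax [-0.002 -0.001 -1.   ] j1,j6 [-0.27 -0.27]
dp [0.0047 0.0023 0.2074] dist 0.1037 roll 0.0 F [-0.1 -1.   0.7] w 0.0003401701820776959
[[ 0.    -0.964 -0.265  0.078]
 [ 1.    -0.     0.001 -0.001]
 [-0.001 -0.265  0.964 -0.161]
 [ 0.     0.     0.     1.   ]]
```

View pics/w1.png

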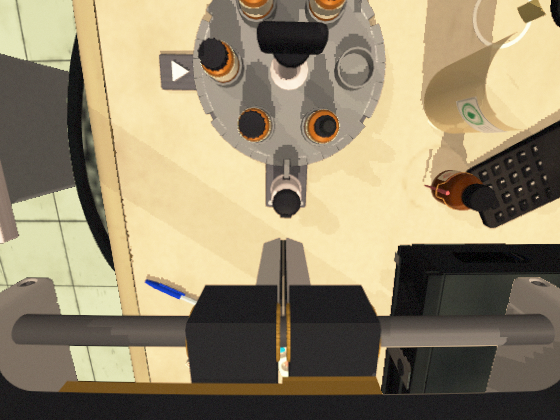

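The wrist view shows the plunger head at (286,202), the pointer at (179,71), the knob top at (292,37) and the dropper with its small bulb at (323,123). I'll intersect those rays with the known heights.

```bash
cat > px.py <<'E'
import cv2,pickle,numpy as np
from scipy.spatial.transform import Rotation as R
def ray(f,uv,z):
    s,c=pickle.load(open(f,"rb"))
    T=np.eye(4);T[:3,:3]=R.from_quat(s["ee_rot"],scalar_first=True).as_matrix();T[:3,3]=s["position"];T=T@c["T_tool_cam"]
    n=cv2.undistortPoints(np.array([[uv]],float),c["mtx"],c["dist"])[0,0]
    v=T[:3,:3]@[n[0],n[1],1];o=T[:3,3];return o+v*(z-o[2])/v[2]
E
python3 - <<'E'
from px import ray
for n,u,z in(("plunger",(286,202),.087),("ptr",(179,71),.012),("knob",(292,33),.162),("k1",(258,33),.162),("k2",(327,33),.162),("bulb",(325,122),.119)):print(n,ray("w1.pkl",u,z).round(4))
E
```

```text
plunger [ 0.5587 -0.0757  0.087 ]
ptr [0.4329 0.0649 0.012 ]
knob [0.5616 0.0616 0.162 ]
k1 [0.5384 0.0616 0.162 ]
k2 [0.5856 0.0616 0.162 ]
bulb [0.5922 0.0041 0.119 ]
```

>>> jog_arm --claw '[0, 0, 0, 0, 0, 0]' --pt "0.007 0.004 0.07" --pt "0.007 0.004 0.14" --pt "0.007 0.004 0.2" --pt "0.007 0.004 0.225" --pt "0.007 0.004 0.225" --pt "0.007 0.004 0.225" --roll '[0, 0, 0, 0, 0, 0]'

```text
time_s: 1.98
position: [0.5578, -0.078, 0.1116]
ee_rot: [-0.0, 0.708, 0.706, -0.0]
contact_force: [-0.0, 0.1, -0.0]
width: 0.0003
gripper_force: 0.0
```

>>> jog_arm --claw '[0, 0, 0, 0, 0, 0, 0, 0]' --pt "0 0 0.006" --pt "0 0 0.012" --pt "0 0 0.018" --pt "0 0 0.023" --pt "0 0 0.028" --pt "0 0 0.032" --pt "0 0 0.034" --pt "0 0 0.034" --roll '[0, 0, 0, 0, 0, 0, 0, 0]'

```text
time_s: 2.65
position: [0.5598, -0.0774, 0.0964]
ee_rot: [0.002, 0.707, 0.707, 0.0]
contact_force: [-1.2, -1.7, 5.9]
width: 0.0003
gripper_force: 3.1
```

>>> jog_arm --claw '[0, 0, 0, 0]' --pt "0 0 0.003" --pt "0 0 0.006" --pt "0 0 0.008" --pt "0 0 0.008" --roll '[0, 0, 0, 0]'

```text
time_s: 2.98
position: [0.5599, -0.0775, 0.0934]
ee_rot: [0.002, 0.707, 0.707, 0.0]
contact_force: [-1.2, -1.1, 10.2]
width: 0.0002
gripper_force: 5.4
```

>>> jog_arm --claw '[0, 0, 0, 0]' --pt "0 0 0.003" --pt "0 0 0.006" --pt "0 0 0.006" --pt "0 0 0.006" --roll '[0, 0, 0, 0]'

```text
time_s: 3.32
position: [0.56, -0.0777, 0.0929]
ee_rot: [0.003, 0.707, 0.707, 0.001]
contact_force: [-5.6, -0.4, 24.6]
width: 0.0004
gripper_force: 12.3
```

The force jumped at the stop, to 24.6 N with no further travel. I'll hold briefly, then lift.

>>> jog_arm --claw '[0, 0, 0, 0, 0, 0, 0, 0]' --pt "0 0 0" --pt "0 0 0" --pt "0 0 -0.02" --pt "0 0 -0.08" --pt "0 0 -0.16" --pt "0 0 -0.26" --pt "0 0 -0.26" --pt "0 0 -0.26" --roll '[0, 0, 0, 0, 0, 0, 0, 0]'

```text
time_s: 3.98
position: [0.5611, -0.0771, 0.2222]
ee_rot: [0.004, 0.707, 0.707, 0.002]
contact_force: [0.2, 0.6, -0.1]
width: 0.0007
gripper_force: 0.0
```

```bash
python3 go.py .561 .062 .23 178.8
python3 - <<'E'
from station import r
import cv2,pickle
s=r.state();c=r.read_camera("wrist");pickle.dump((s,c),open("w2.pkl","wb"));cv2.imwrite("pics/w2.png",cv2.resize(c["image"][0:250,150:420],None,fx=2.2,fy=2.2))
E
```

```text
t 3.9833 pos [ 0.5611 -0.0771  0.2222] yaw 89.97 zax [ 0.009 -0.002 -1.   ] j1,j6 [-0.26 -0.26]
dp [ 2.781e-01 -2.000e-04 -1.640e-02] dist 0.1393 roll -1.974 F [ 0.2  0.6 -0.1] w 0.0006516192688041218
```

View pics/w2.png

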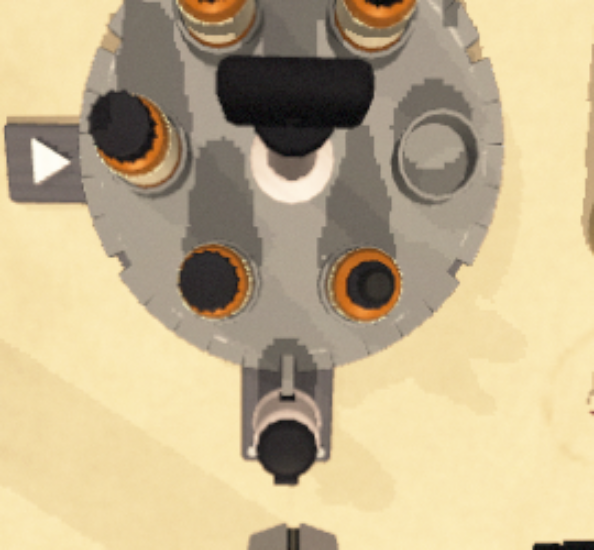

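The plunger head at (287,447) stayed put after I lifted off, and the dropper bulb is at (375,286). Next I move over the knob with the fingers half open.

>>> jog_arm --claw '[0.5, 0.5, 0.5, 0.5, 0.5, 0.5, 0.5, 0.5]' --pt "0.278 0 0" --pt "0.278 0 0" --pt "0.278 0 0" --pt "0.278 0 0" --pt "0.278 0 0" --pt "0.278 0 0" --pt "0.278 0 0" --pt "0.278 0 0" --roll '[-1, -1, -1, -1, -1, -1, -1, -1]'

```text
time_s: 4.7
position: [0.5573, 0.0628, 0.2151]
ee_rot: [-0.002, 0.382, 0.924, -0.001]
contact_force: [0.5, -0.0, -0.6]
width: 0.0458
gripper_force: 0.0
```

>>> jog_arm --claw '[0.5, 0.5, 0.5, 0.5, 0.5, 0.5, 0.5, 0.5]' --pt "0 0 0" --pt "0 0 0" --pt "0 0 0" --pt "0 0 0" --pt "0 0 0" --pt "0 0 0" --pt "0 0 0" --pt "0 0 0" --roll '[-0.974, -0.974, -0.974, -0.974, -0.974, -0.974, -0.974, -0.974]'

```text
time_s: 5.37
position: [0.5581, 0.0623, 0.2164]
ee_rot: [-0.001, 0.012, 1.0, -0.0]
contact_force: [-0.3, 0.2, 0.9]
width: 0.0467
gripper_force: 0.0
```

```bash
python3 go.py .561 .062 .149 179
python3 - <<'E'
from station import r
import cv2,pickle
s=r.state();c=r.read_camera("wrist");pickle.dump((s,c),open("w3.pkl","wb"));cv2.imwrite("pics/w3.png",c["image"])
E
```

```text
t 5.3667 pos [0.5581 0.0623 0.2164] yaw 178.59 zax [-0.003 -0.    -1.   ] j1,j6 [-0.01 -1.56]
dp [-0.0062 -0.0005  0.1347] dist 0.0674 roll -0.009 F [-0.3  0.2  0.9] w 0.046734880771272705
```

View pics/w3.png

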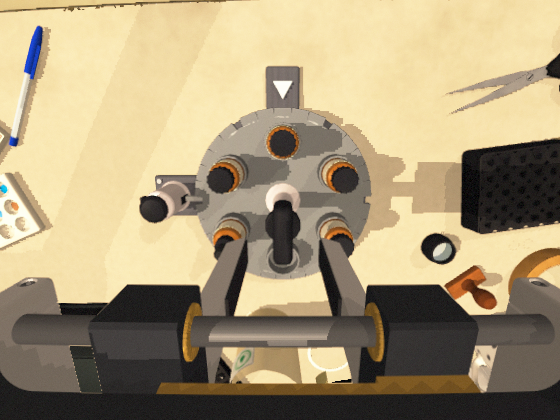

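The open fingers straddle the knob bar, whose centre is near (283,225) in line with the pointer at (283,88). I'll descend and grip.

>>> jog_arm --claw '[0.5, 0.5, 0.5, 0.5, 0.5]' --pt "-0.006 0 0.05" --pt "-0.006 0 0.1" --pt "-0.006 0 0.135" --pt "-0.006 0 0.135" --pt "-0.006 0 0.135" --roll '[0, 0, 0, 0, 0]'

```text
time_s: 5.83
position: [0.5611, 0.0623, 0.1494]
ee_rot: [-0.001, 0.011, 1.0, -0.0]
contact_force: [-0.2, 0.1, 0.2]
width: 0.0471
gripper_force: 0.0
```

>>> jog_arm --claw '[0.1, 0.1, 0.1, 0.1, 0.1, 0.1]' --pt "0 0 0" --pt "0 0 0" --pt "0 0 0" --pt "0 0 0" --pt "0 0 0" --pt "0 0 0" --roll '[0, 0, 0, 0, 0, 0]'

```text
time_s: 6.33
position: [0.563, 0.0619, 0.152]
ee_rot: [0.002, 0.011, 1.0, -0.001]
contact_force: [-0.3, -2.8, 6.5]
width: 0.0157
gripper_force: 34.6
```

```bash
python3 go.py .561 .062 .149 59
```

```text
t 6.3333 pos [0.563  0.0619 0.152 ] yaw 178.78 zax [ 0.004 -0.001 -1.   ] j1,j6 [-0.01 -1.56]
dp [0.0041 0.0002 0.006 ] dist 0.0036 roll 2.662 F [-0.3 -2.8  6.5] w 0.015735774384583172
```

>>> jog_arm --claw '[0.1, 0.1, 0.1, 0.1, 0.1, 0.1, 0.1, 0.1]' --pt "0 0 0" --pt "0 0 0" --pt "0 0 0" --pt "0 0 0" --pt "0 0 0" --pt "0 0 0" --pt "0 0 0" --pt "0 0 0" --roll '[0.03, 0.09, 0.17, 0.26, 0.35, 0.43, 0.48, 0.5]'

```text
time_s: 7.0
position: [0.563, 0.0616, 0.152]
ee_rot: [0.002, 0.206, 0.979, -0.0]
contact_force: [0.0, -0.7, 6.2]
width: 0.0157
gripper_force: 34.2
```

```bash
python3 go.py .561 .062 .149 59
python3 - <<'E'
from station import r
import cv2
c=r.read_camera("top");cv2.imwrite("pics/t4.png",cv2.resize(c["image"][165:285,180:330],None,fx=4,fy=4))
E
```

```text
t 7.0 pos [0.563  0.0616 0.152 ] yaw 156.2 zax [ 0.004 -0.002 -1.   ] j1,j6 [-0.01 -1.17]
dp [ 0.0039 -0.0009  0.006 ] dist 0.0036 roll 2.16 F [ 0.  -0.7  6.2] w 0.015727852849040096
```

View pics/t4.png

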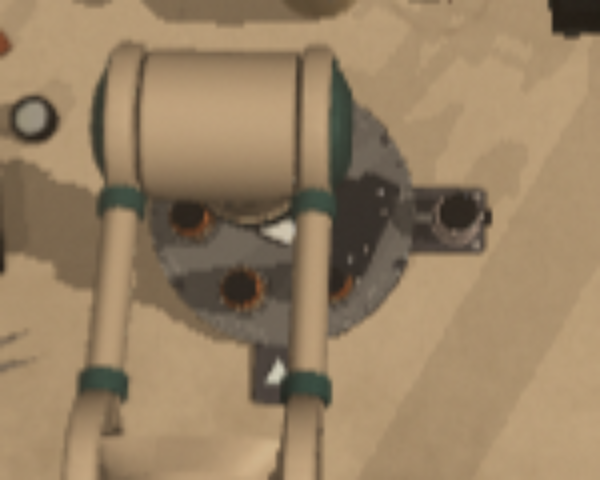

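The front bottle has moved left to (243,288), clockwise of the pointer at (277,372), so the rotor is free and turning with the knob.

>>> jog_arm --claw '[0.1, 0.1, 0.1, 0.1, 0.1, 0.1, 0.1, 0.1]' --pt "0 0 0" --pt "0 0 0" --pt "0 0 0" --pt "0 0 0" --pt "0 0 0" --pt "0 0 0" --pt "0 0 0" --pt "0 0 0" --roll '[0.05, 0.14, 0.24, 0.34, 0.44, 0.54, 0.64, 0.74]'

```text
time_s: 7.72
position: [0.5627, 0.0613, 0.152]
ee_rot: [0.002, 0.479, 0.878, -0.0]
contact_force: [-0.4, -2.2, 6.3]
width: 0.0161
gripper_force: 33.6
```

>>> jog_arm --claw '[0.1, 0.1, 0.1, 0.1, 0.1, 0.1, 0.1, 0.1]' --pt "0 0 0" --pt "0 0 0" --pt "0 0 0" --pt "0 0 0" --pt "0 0 0" --pt "0 0 0" --pt "0 0 0" --pt "0 0 0" --roll '[0.1, 0.2, 0.3, 0.4, 0.5, 0.6, 0.7, 0.8]'

```text
time_s: 8.38
position: [0.5624, 0.0612, 0.152]
ee_rot: [0.002, 0.727, 0.687, -0.0]
contact_force: [-0.8, -2.5, 7.2]
width: 0.0157
gripper_force: 33.2
```

>>> jog_arm --claw '[0.1, 0.1, 0.1, 0.1, 0.1, 0.1, 0.1, 0.1]' --pt "0 0 0" --pt "0 0 0" --pt "0 0 0" --pt "0 0 0" --pt "0 0 0" --pt "0 0 0" --pt "0 0 0" --pt "0 0 0" --roll '[0.1, 0.2, 0.3, 0.4, 0.5, 0.58, 0.62, 0.62]'

```text
time_s: 9.05
position: [0.562, 0.0613, 0.152]
ee_rot: [0.001, 0.87, 0.493, 0.0]
contact_force: [-1.5, -2.8, 7.2]
width: 0.0157
gripper_force: 33.0
```

```bash
python3 go.py .561 .062 .149 58.8
python3 - <<'E'
from station import r
import cv2,pickle
s=r.state();c=r.read_camera("wrist");pickle.dump((s,c),open("w5.pkl","wb"));a=c["image"]
t=r.read_camera("scene");pickle.dump(t,open("s5.pkl","wb"));b=t["image"]
import numpy as np
b=cv2.resize(b[170:310,190:330],(420,420),interpolation=cv2.INTER_CUBIC)
a=a[0:300,150:470]
a=cv2.resize(a,(380,356));a=np.pad(a,((0,64),(0,0),(0,0)))
cv2.imwrite("pics/w5.png",np.hstack([a,b]))
E
```

```text
t 9.05 pos [0.562  0.0613 0.152 ] yaw 59.03 zax [ 0.001 -0.002 -1.   ] j1,j6 [-0.01  0.53]
dp [ 0.0001 -0.0025  0.006 ] dist 0.0033 roll 0.005 F [-1.5 -2.8  7.2] w 0.015698439978128954
```

View pics/w5.png

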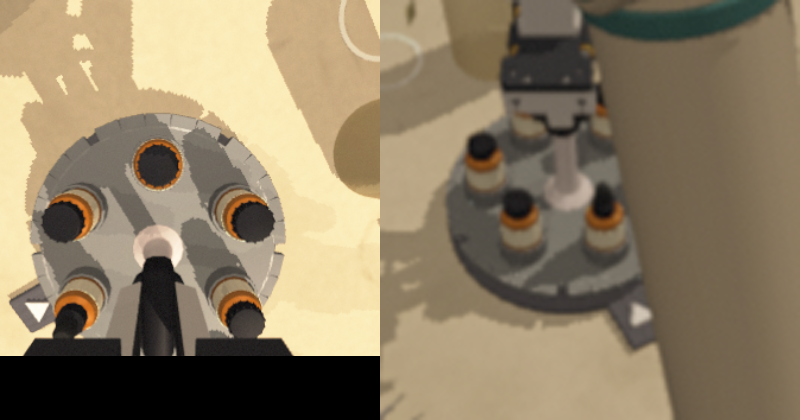

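The right panel shows the dropper at (605,215), inward of the pointer at (638,315). The wrist panel agrees, with the bulb bottle beside the pointer. I'll check the distance numerically.

Run:
```python
import pickle,cv2,numpy as np
from px import ray
print("ptr",ray("w5.pkl",(150+37/1.1875,310/1.1875),.012).round(4))
for u,n,z in(((150+157/1.1875,166/1.1875),"cap opposite-ish(axis yaw 59 dir)",.1),((150+65/1.1875,222/1.1875),"cap L",.1),((150+249/1.1875,220/1.1875),"cap R",.1)):
    p=ray("w5.pkl",u,z);a=np.degrees(np.arctan2(p[1]-.062,p[0]-.561));print(n,p.round(4),"ang",a.round(1),"rad",np.hypot(p[1]-.062,p[0]-.561).round(4))
t=pickle.load(open("s5.pkl","rb"));R=cv2.Rodrigues(t["rvec"])[0];o=-R.T@t["tvec"].ravel()
for u,z in(((605,188),.119),((605,214),.085),((638,315),.012)):
    n=cv2.undistortPoints(np.array([[[190+(u[0]-380)/3,170+u[1]/3]]]),t["mtx"],t["dist"])[0,0]
    v=R.T@[n[0],n[1],1];p=o+v*(z-o[2])/v[2];print("scene",z,p.round(4))
```

```text
ptr [0.4304 0.0647 0.012 ]
cap opposite-ish(axis yaw 59 dir) [0.5975 0.1223 0.1   ] ang 58.8 rad 0.0704
cap L [0.5308 0.1227 0.1   ] ang 116.4 rad 0.0678
cap R [0.6298 0.0647 0.1   ] ang 2.3 rad 0.0689
scene 0.119 [0.4891 0.0625 0.119 ]
scene 0.085 [0.4891 0.0638 0.085 ]
scene 0.012 [0.4322 0.0667 0.012 ]
```

Bottle and front place agree to about 2 mm. I'll hold briefly, then hand in.

>>> jog_arm --claw '[0.1, 0.1, 0.1, 0.1, 0.1, 0.1]' --pt "0 0 0" --pt "0 0 0" --pt "0 0 0" --pt "0 0 0" --pt "0 0 0" --pt "0 0 0" --roll '[0, 0, 0, 0, 0, 0]'

```text
time_s: 9.65
position: [0.5621, 0.0613, 0.152]
ee_rot: [0.001, 0.87, 0.493, 0.0]
contact_force: [-1.3, -3.4, 7.5]
width: 0.0155
gripper_force: 32.9
```

```bash
python3 -c "
from station import r
print(r.close_job())"
```

```text
the job is handed in; nothing more can be done
None
```

I pressed the plunger to its stop and turned the rotor 120° clockwise; the dropper bottle measured about 2 mm from the front place, and the fingers still grip the knob at about 33 N. The job is handed in, but the hand-in call returned no verdict.

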